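# Walk the tall carton into its taped bay

### The arm

A 7-joint arm with a two-finger parallel gripper is mounted at the origin on the work surface. World frame = base frame: x ahead of the robot, y to its left, z up, the work surface at z = 0. Lengths are in m, angles in rad, forces in N, time in s.
With the tool pointing down it reaches from about 0.4 to 0.875 m from the base axis. Payload 19.3 kg.
Tool frame: the origin (TCP) lies at the very end of the fingers, on their centre line; the grasp point (between the pads) lies 19 mm behind it; z points along the fingers, y is the direction in which the jaws open and shut (so a half turn about z gives the same grasp; the last joint's range is limited). The gripper opens to 85 mm and grips with 20 to 120 N. Pads are 22 mm wide; open, the fingers measure 114 mm over their backs; the gripper's body (76 mm by 85 mm) begins 54 mm behind the grasp point. The pads swing forward as they close: fully open they stand 13 mm farther back than shut.
Start: joints at [-1.279, 0.521, -0.036, 1.599, 0.021, 1.021, -0.113], TCP at [0.221, 0.585, 0.231] pointing down, gripper open.
Joint ranges: [-2.91, 2.91], [-0.3, 2.13], [-1.5, 1.42], [0.17, 2.43], [-1.26, 4.41], [0.16, 1.93], [-2.52, 2.52]. Speed limits (rad/s): [1.89, 1.89, 2.39, 2.39, 3.01, 3.01, 3.01].

### API

Orientations are given as [roll, pitch, yaw] about the fixed x, y, z axes, in that order (R = Rz(yaw) Ry(pitch) Rx(roll)).
In Python, from workcell import bot gives the robot as it stands. The module is installed in compiled form; this text tells all that it offers.
- The arm moves only by the shell command python3 -m inch 'ROWS' [FORCE]. ROWS is JSON, a list of rows, each an object of numbers: "dx", "dy", "dz": the shift along the tool's x, y, z in mm; "rx", "ry", "rz": the turn, a rotation vector about the tool's x, y, z in rad; "hand": the closure, from -1 (fully open) to 1 (shut), so that 0 is half open. In form: [{"dx": .., "dy": .., "dz": .., "rx": .., "ry": .., "rz": .., "hand": ..}, ...]. A call has 1 to 10 rows; each row shifts and turns the commanded pose from where the row before left it, along the tool's axes as they then stand; what a row does not reach is not made up. A row lasts 1/10 s, in which the tool goes at most 50 mm and 8.59 degrees, less where a joint would pass 70% of its speed; a pose out of reach is approached as far as the arm can. A call with a gripper value outside its range is refused whole. The fingers move at their own pace and stop on an object; FORCE is the grip in N (left out, the last holds). Time passes only in rows, so rows that do not move let the fingers close. It gives the time, the measured TCP pose, the force and the opening at its end, in the units of the state.
- bot.observe(): the state, without advancing time (a new reading comes with each control period).
- bot.grab_frame(name): name is "scene" or "top" or "wrist"; returns (picture, depth): 420x560x3 uint8, red, green, blue; 420x560 float32, m along the optical axis (not along the pixel's ray), 0 where there is no reading.
- bot.get_calibration(name): a dict with "vertical_fov" (degrees; the focal length in pixels is half the picture's height over the tangent of half this angle, whatever the lens; pixels are square), "cx", "cy" (the principal point, pixels), "origin" and "orientation" of the camera in the world. Camera axes: x right, y down, z forward; pixel columns grow to the right and rows downward; lengths in m; the calibration is good to about 2 mm. A picture is of the moment at which its call begins: read the wrist's pose just before it. get_calibration takes no time and is no camera call; for the wrist camera it gives the pose at the moment of the call.
- bot.job_done(): hands the job in, once; it reports no verdict.
Trained networks look in the newest picture that a camera, given by its name, has taken for a name from the list of things; names that differ only in an ending like _2 or _b are one class to them, and where a whole thing is asked for, a point or a joint stands for the part that bears it (a point fixed in the world has none). Each returns a list of dicts, best first, with "score" (0 to 1); they miss things now and then, are a little off and sometimes report something else, mostly with a low value. They report only what shows in the picture. A call takes as long as a camera call. They do not tell look-alikes from the thing itself.
- bot.trace(camera, target): "region" (420x560 bool, what is visible of it) and "box" ([left, top, right, bottom] in pixels, round what is visible of it).
- bot.tip_of(camera, target): "centre" ([row, column] in pixels: a listed point, or the origin of a listed thing).
The state is a dict: "clock": time; "qpos": joint angles; "qd": joint speeds; "joint_efforts": joint torques, N m; "position": TCP position; "tool_rot": TCP orientation; "force": force on the tool from outside, world axes, zero at the start; "moment": the same for the moment, N m; "grip_width": finger opening in m.
Only numpy, scipy, OpenCV 4.12 (cv2) and the standard library are available. Lean on these libraries where they do the work, as an engineer would, in place of code of your own. Each camera call takes 0.05 s, during which the arm holds its last target.

### The job

Walk the tall slim carton across the bench until it stands upright inside the taped outline, square with it, its long side along the outline's long side. Do not lift it clear of the bench, because its bottom flaps are only tucked in: tip it onto the bottom edge at one end and swing the other end round by a good few centimetres, set it down flat and let go, then take it at the other end and swing that one, and so on. Do not let it fall over, and leave the tub, the tape roll and the jar where they are.

Things in the scene. Friction and masses are not known exactly. Their poses are not given: they have to be found in the camera images.
- carton: tall slim brown cardboard carton, closed and rigid, 0.6 to 0.9 kg, standing upright: 50 mm thick (its x), 160 mm long (its y), 200 mm high (its z). The top 40 mm is a fixed lid, 54 by 164 mm, that may be gripped across its 54 mm thickness. Origin: centre of its underside. Its two long sides are alike. At the start it stands about 100 to 145 mm from the bay's centre, on the side of the bay towards the robot
- foot_l (a point): middle of the carton's bottom edge at its +y end (80 mm from the origin, level with the underside)
- foot_r (a point): middle of the carton's bottom edge at its -y end (80 mm from the origin, level with the underside)
- bay: rectangle outlined in pale masking tape, 18 mm wide, flat on the bench (no step to get over). Clear inside: 90 mm (its x) by 190 mm (its y); over the tape 126 by 226 mm. Origin: its centre, on the bench. Fixed
- tub: small blue lidded storage tub, 145 by 105 mm, 75 mm high, to the robot's left of the work; origin: centre of its underside. To be left alone
- tape_roll: roll of brown packing tape lying flat, 100 mm across, 48 mm high, to the robot's right; origin: centre of its underside. To be left alone
- jar: closed glass jar with a steel lid, 64 mm across, 85 mm high, to the robot's right; origin: centre of its underside. To be left alone
Not all that is in view belongs to the job. Several things look just like the carton: the one meant starts farthest to the robot's left.

How it is judged:
By the outcome, as a careful person would: the job done as asked, in the order asked, and still so for the second after the job is handed in, with the robot touching nothing.
It also fails if it takes over 61 s, if anything falls off the work surface, if the arm or the gripper's body presses on something with over 40 N, if the wrist force passes 120 N, or if a joint passes its speed limit or range.

## Working session

There is one attempt and no reset: what is moved stays moved. The work goes in short steps, Python scripts to look and compute and a shell command to move; the robot and the scene stay as the last step left them, time stands still between calls to the robot, and variables do not carry over. Pictures are saved under pics/ and viewed, and the job is handed in when it is done.

```bash
mkdir -p pics
cat > h.py <<'E'
import numpy as np, cv2
from workcell import bot
from scipy.spatial.transform import Rotation as R
def cam(name):
    c=bot.get_calibration(name); f=210/np.tan(np.radians(c['vertical_fov'])/2)
    o=np.array(c['orientation'],float)
    Rm=R.from_euler('xyz',o).as_matrix() if o.shape==(3,) else (o if o.shape==(3,3) else R.from_quat(o).as_matrix())
    return f,c['cx'],c['cy'],np.array(c['origin']),Rm
def cloud(name,depth):
    f,cx,cy,o,Rm=cam(name)
    v,u=np.mgrid[0:420,0:560]
    p=np.stack([(u-cx)/f*depth,(v-cy)/f*depth,depth],-1)
    return p@Rm.T+o
def proj(name,P):
    f,cx,cy,o,Rm=cam(name); q=(np.atleast_2d(P)-o)@Rm
    return np.c_[f*q[:,0]/q[:,2]+cx,f*q[:,1]/q[:,2]+cy]
def save(n,p): cv2.imwrite('pics/'+n+'.png',p[:,:,::-1])
E
python3 - <<'E'
from h import *
print(bot.observe())
for n in('top','scene'):
    p,d=bot.grab_frame(n); save(n+'0',p); np.save(n+'0.npy',d); print(n,bot.get_calibration(n))
    for t in('carton','bay'):
        for r in bot.trace(n,t)[:5]: print(t,r['score'],r['box'])
E
```

```text
{'clock': 0.0, 'qpos': array([-1.27918186,  0.52199919, -0.0363253 ,  1.60001672,  0.02119269,
        1.02111845, -0.1128224 ]), 'qd': array([-0.00038234,  0.00058545, -0.00069013,  0.0001348 , -0.00031596,
        0.00173409, -0.00092838]), 'joint_efforts': array([ 4.49391318e-04, -9.27111769e+01,  1.98032275e+00, -3.69932663e+01,
        1.78470433e-02,  8.28297751e-03, -1.62053624e-05]), 'position': array([0.22114349, 0.58419403, 0.23073188]), 'tool_rot': array([-3.14043840e+00,  7.88164632e-05,  2.77974038e+00]), 'force': array([ 0.9566712 ,  0.27894673, -0.88849028]), 'moment': array([0.01779707, 0.01659174, 0.02336972]), 'grip_width': 0.08522227780734379}
top {'vertical_fov': 43.778099232424694, 'cx': 283.02906411050725, 'cy': 210.04361702575406, 'origin': array([ 0.38169358, -0.01643576,  1.41614749]), 'orientation': array([-3.04770567,  0.01409651, -1.59713527])}
carton 0.93 [320.6, 58.1, 378.3, 142.3]
carton 0.81 [425.9, 287.4, 510.8, 351.2]
carton 0.73 [264.0, 206.8, 333.9, 256.8]
carton 0.67 [370.3, 245.9, 410.1, 318.5]
carton 0.54 [233.6, 149.5, 324.6, 231.6]
bay 0.89 [232.5, 151.4, 326.3, 230.8]
bay 0.43 [98.7, 169.7, 160.8, 233.3]
scene {'vertical_fov': 56.07068027556231, 'cx': 284.26156208965574, 'cy': 212.8977627430315, 'origin': array([1.19563136, 0.59685157, 1.01158403]), 'orientation': array([-2.37987334,  0.00404474,  2.26273036])}
carton 0.8 [260.9, 154.4, 310.2, 220.2]
carton 0.79 [146.2, 195.6, 212.2, 260.1]
carton 0.76 [218.1, 93.4, 262.3, 142.6]
carton 0.57 [236.1, 112.2, 279.9, 179.6]
bay 0.7 [233.2, 218.5, 308.9, 259.4]
```

View pics/top0.png

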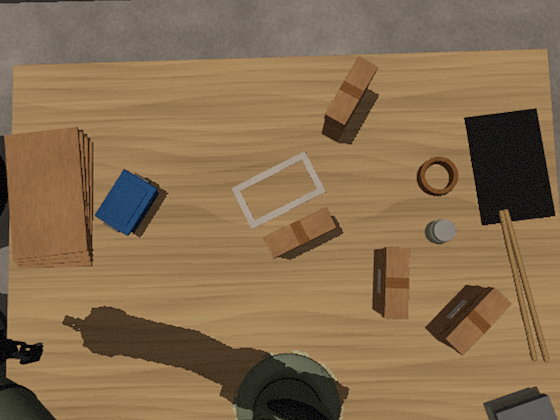

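View pics/scene0.png

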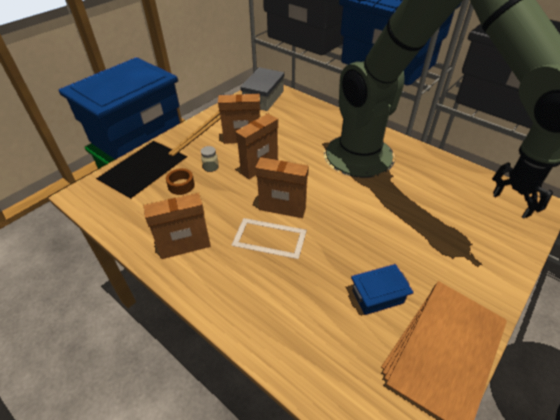

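Run:
```python
from h import *
for n in('top',):
    d=np.load(n+'0.npy'); P=cloud(n,d)
    m=((P[...,2]>0.185)&(P[...,2]<0.22)&(d>0)).astype(np.uint8)
    k,l,s,c=cv2.connectedComponentsWithStats(m)
    for i in range(1,k):
        if s[i,4]>150:
            q=P[l==i]; r=cv2.minAreaRect(q[:,:2].astype(np.float32)*1000); print(s[i],np.median(q[:,2]),r, cv2.boxPoints(r).round(0).tolist())
    p,d2=bot.grab_frame('top')
    for rr in bot.trace('top','bay')[:1]:
        q=P[rr['region']]; r=cv2.minAreaRect(q[:,:2].astype(np.float32)*1000); print('bay',r,np.median(q[:,2]), cv2.boxPoints(r).round(0).tolist())
    for t in('tub','tape_roll','jar','bay'):
        for r in bot.tip_of('top',t)[:2]:
            v,u=r['centre']; f,cx,cy,o,Rm=cam('top'); ray=Rm@np.array([(u-cx)/f,(v-cy)/f,1]); print(t,r['score'],(u,v),o-ray*o[2]/ray[2])
```

```text
[ 325   57   53   70 1561] 0.2000371825292906 ((778.7102661132812, -173.21920776367188), (54.43578338623047, 165.73829650878906), 58.61714553833008) [[694.0, -153.0], [835.0, -240.0], [864.0, -193.0], [722.0, -107.0]]
[ 264  207   73   52 1625] 0.20035081337438432 ((443.48724365234375, -39.82367706298828), (54.18156814575195, 162.9618682861328), 24.62238883972168) [[385.0, 23.0], [453.0, -125.0], [502.0, -103.0], [434.0, 46.0]]
[ 384  247   26   73 1763] 0.19984931096279168 ((320.6904296875, -260.402587890625), (55.57402420043945, 163.89833068847656), 85.48258209228516) [[237.0, -282.0], [400.0, -295.0], [405.0, -239.0], [241.0, -226.0]]
[ 445  288   67   68 1871] 0.19978115001572205 ((229.63400268554688, -441.5968017578125), (56.34939956665039, 164.00582885742188), 43.58287811279297) [[153.0, -402.0], [266.0, -520.0], [307.0, -482.0], [194.0, -363.0]]
[267 390  60  18 205] 0.20636658793988705 ((75.40097045898438, -22.195152282714844), (136.4093780517578, 8.599845886230469), 73.3040542602539) [[52.0, -86.0], [60.0, -89.0], [99.0, 42.0], [91.0, 44.0]]
bay ((518.6851806640625, -14.777542114257812), (247.5685577392578, 229.7294158935547), 26.068265914916992) 0.001311240673453784 [[357.0, 34.0], [458.0, -172.0], [680.0, -64.0], [579.0, 143.0]]
tub 0.74 (135.0, 205.2) [0.54003819 0.40440486 0.        ]
tape_roll 0.95 (433.3, 176.1) [ 0.59714745 -0.41214683  0.        ]
jar 0.62 (434.1, 232.9) [ 0.44230182 -0.4060578   0.        ]
bay 0.64 (277.3, 187.4) [0.57811176 0.01402641 0.        ]
```

Run:
```python
from h import *
p=cv2.imread('pics/top0.png')[:,:,::-1].astype(int); 
f,cx,cy,o,Rm=cam('top')
hsv=cv2.cvtColor(p.astype(np.uint8),cv2.COLOR_RGB2HSV)
m=((hsv[...,1]<70)&(hsv[...,2]>120)).astype(np.uint8); m2=np.zeros_like(m); m2[145:235,225:335]=m[145:235,225:335]
k,l,s,c=cv2.connectedComponentsWithStats(m2); i=1+np.argmax(s[1:,4]); print(s[i])
v,u=np.nonzero(l==i)
ray=np.c_[(u-cx)/f,(v-cy)/f,np.ones(len(u))]@Rm.T; P=o-ray*(o[2]/ray[:,2])[:,None]
r=cv2.minAreaRect(P[:,:2].astype(np.float32)*1000); print(r,cv2.boxPoints(r).round(1).tolist(), P.mean(0))
```

```text
[ 232  152   94   77 1531]
((572.215576171875, 12.086944580078125), (126.59764862060547, 225.9371337890625), 25.304107666015625) [[466.70001220703125, 87.19999694824219], [563.2999877929688, -117.0999984741211], [677.7000122070312, -63.0], [581.2000122070312, 141.3000030517578]] [0.57187312 0.01287204 0.        ]
```

```bash
cat >> h.py <<'E'
def Tm(xyz,Rm):
    T=np.eye(4);T[:3,:3]=Rm;T[:3,3]=xyz;return T
def cur():
    s=bot.observe(); return Tm(s['position'],R.from_euler('xyz',s['tool_rot']).as_matrix())
def down(x,y,z,yaw): return Tm([x,y,z],R.from_euler('xyz',[np.pi,0,np.radians(yaw)]).as_matrix())
def rows(A,B,n):
    D=np.linalg.inv(A)@B; rv=R.from_matrix(D[:3,:3]).as_rotvec()/n
    S=sum(R.from_rotvec(rv*k).as_matrix() for k in range(n)); d=np.linalg.solve(S,D[:3,3])*1000
    print(n,'rows: d',d.round(2),'r',rv.round(4),'deg/row',np.degrees(np.linalg.norm(rv)).round(2))
def cart(x,y,yaw): # carton pose mm, deg
    return Tm([x/1000,y/1000,0],R.from_euler('z',yaw,degrees=True).as_matrix())
def gripT(x,y,yaw,g,z): # g mm along carton y
    a=np.radians(yaw); return down((x-g*np.sin(a))/1000,(y+g*np.cos(a))/1000,z,yaw+90)
E
python3 - <<'E'
from h import *
from scipy.optimize import minimize
def sim(a,pr=False):
    c=np.array([443.5,-39.8]);y=24.6
    for i,da in enumerate(a):
        s=1 if i%2==0 else -1 # pivot l first
        ax=lambda t:np.array([-np.sin(np.radians(t)),np.cos(np.radians(t))])
        p=c+s*80*ax(y); y+=da; c=p-s*80*ax(y)
        if pr: print(i,da.round(1),c.round(1),y.round(1),'r',(c-80*ax(y)).round(),'l',(c+80*ax(y)).round())
    return c,y
def cost(a):
    c,y=sim(a); return 10*np.sum((c-[572.2,12.5])**2)+100*(y-25.3)**2+.02*np.sum(np.square(a))
for a0 in([17,-33,33,-17],):
    r=minimize(cost,a0,method='Nelder-Mead',options=dict(maxiter=9000,maxfev=9000)); sim(r.x,True)
A=cur(); B=down(.43,.25,.26,125); rows(A,B,10)
C=gripT(443.5,-39.8,24.6,-60,.25); rows(B,C,10); print(C)
E
```

```text
0 13.1 [459.1 -30.3] 37.7 r [508. -94.] l [410.  33.]
1 -37.7 [508.  -13.6] 0.0 r [508. -94.] l [508.  66.]
2 37.9 [557.1   3.3] 37.9 r [606. -60.] l [508.  66.]
3 -12.6 [572.1  12.5] 25.3 r [606. -60.] l [538.  85.]
10 rows: d [-37.14 -14.91  -2.87] r [-0.      0.      0.0598] deg/row 3.43
10 rows: d [-31.71 -14.08   1.  ] r [ 0.     -0.      0.0182] deg/row 1.04
[[-4.16280792e-01  9.09236109e-01  1.11349309e-16  4.68476848e-01]
 [ 9.09236109e-01  4.16280792e-01  5.09796940e-17 -9.43541665e-02]
 [ 0.00000000e+00  1.22464680e-16 -1.00000000e+00  2.50000000e-01]
 [ 0.00000000e+00  0.00000000e+00  0.00000000e+00  1.00000000e+00]]
```

```bash
cat > plan.py <<'E'
import numpy as np, itertools
def ax(t): t=np.radians(t); return np.array([-np.sin(t),np.cos(t)])
B=np.array([572.2,12.5]);BY=25.3
def sim(c,y,first,a):
    c=np.array(c,float);s=first;out=[]
    for da in a:
        p=c+s*80*ax(y); y+=da; c=p-s*80*ax(y); s=-s; out.append((c.round(1).tolist(),round(y,1)))
    return c,y,out
def plan(c,y,first,n,lo=16,hi=45,top=4):
    res=[]; M=np.array([ax(BY-90),ax(BY)]) # bay x,y
    sg=[(1 if (first>0)==(i%2==0) else -1) for i in range(n)]
    for m in itertools.product(range(lo,hi+1,2 if n<5 else 4),repeat=n-1):
        last=(BY-y-sum(s*v for s,v in zip(sg,m)))
        if abs(last)<lo or abs(last)>hi or last*sg[-1]<0: continue
        a=[s*v for s,v in zip(sg,m)]+[last]
        cc,yy,out=sim(c,y,first,a); e=M@(cc-B); res.append((np.hypot(*e),e.round(1),np.round(a,1),out))
    res.sort(key=lambda r:r[0])
    for r in res[:top]: print(n,first,r[0].round(1),r[1],r[2],r[3])
E
python3 -c "
from plan import *
for n in(3,4,5):
  for f in (1,-1): plan([443.5,-39.8],24.6,f,n,18,54 if n==3 else 42,2)"
```

```text
3 1 2.6 [2.4 1.1] [ 24.  -52.   28.7] [([470.2, -20.0], 48.6), ([535.0, 7.0], -3.4), ([573.9, 14.5], 25.3)]
3 1 3.0 [-2.8 -1. ] [ 22.  -50.   28.7] [([468.3, -22.0], 46.6), ([531.2, 2.9], -3.4), ([570.1, 10.4], 25.3)]
3 -1 1.2 [0.4 1.1] [-28.   52.  -23.3] [([481.5, -32.7], -3.4), ([546.3, -5.7], 48.6), ([572.1, 13.7], 25.3)]
3 -1 3.8 [ 0.1 -3.8] [-30.   52.  -21.3] [([484.3, -32.9], -5.4), ([550.0, -8.2], 46.6), ([573.9, 9.1], 25.3)]
4 1 19.0 [ 3.3 18.7] [ 18.  -32.   34.  -19.3] [([464.3, -25.9], 42.6), ([503.8, -6.2], 10.6), ([545.2, 15.5], 44.6), ([567.2, 30.8], 25.3)]
4 1 19.3 [ 8.7 17.2] [ 18.  -34.   36.  -19.3] [([464.3, -25.9], 42.6), ([506.5, -5.7], 8.6), ([550.7, 16.4], 44.6), ([572.7, 31.8], 25.3)]
4 -1 4.9 [-0.3 -4.9] [-18.   32.  -32.   18.7] [([467.6, -33.1], 6.6), ([508.3, -16.1], 38.6), ([549.0, 0.8], 6.6), ([574.0, 8.0], 25.3)]
4 -1 6.2 [ 5.1 -3.5] [-18.   34.  -34.   18.7] [([467.6, -33.1], 6.6), ([510.5, -14.3], 40.6), ([553.3, 4.4], 6.6), ([578.3, 11.5], 25.3)]
5 1 16.2 [16.  -2.1] [ 18.  -34.   18.  -22.   20.7] [([464.3, -25.9], 42.6), ([506.5, -5.7], 8.6), ([530.4, 1.8], 26.6), ([559.8, 10.0], 4.6), ([587.6, 17.5], 25.3)]
5 1 16.4 [15.4 -5.5] [ 18.  -38.   18.  -18.   20.7] [([464.3, -25.9], 42.6), ([512.1, -5.1], 4.6), ([536.4, 0.8], 22.6), ([560.7, 6.7], 4.6), ([588.5, 14.1], 25.3)]
5 -1 13.8 [13.8 -0.2] [-18.   18.  -18.   38.  -19.3] [([467.6, -33.1], 6.6), ([491.7, -26.3], 24.6), ([515.8, -19.6], 6.6), ([562.8, 2.9], 44.6), ([584.8, 18.3], 25.3)]
5 -1 14.7 [14.3  3.3] [-18.   22.  -18.   34.  -19.3] [([467.6, -33.1], 6.6), ([496.7, -23.8], 28.6), ([520.3, -15.4], 10.6), ([561.7, 6.2], 44.6), ([583.7, 21.6], 25.3)]
```

```bash
python3 -m inch '[{"dx":-37.1,"dy":-14.9,"dz":-2.9,"rz":0.0598},{"dx":-37.1,"dy":-14.9,"dz":-2.9,"rz":0.0598},{"dx":-37.1,"dy":-14.9,"dz":-2.9,"rz":0.0598},{"dx":-37.1,"dy":-14.9,"dz":-2.9,"rz":0.0598},{"dx":-37.1,"dy":-14.9,"dz":-2.9,"rz":0.0598},{"dx":-37.1,"dy":-14.9,"dz":-2.9,"rz":0.0598},{"dx":-37.1,"dy":-14.9,"dz":-2.9,"rz":0.0598},{"dx":-37.1,"dy":-14.9,"dz":-2.9,"rz":0.0598},{"dx":-37.1,"dy":-14.9,"dz":-2.9,"rz":0.0598},{"dx":-37.1,"dy":-14.9,"dz":-2.9,"rz":0.0598}]'
```

```text
schema error: expected keys dx, dy, dz, rx, ry, rz, hand
```

```bash
python3 -m inch '[{"dx":-37.1,"dy":-14.9,"dz":-2.9,"rx":0,"ry":0,"rz":0.0598,"hand":-1},{"dx":-37.1,"dy":-14.9,"dz":-2.9,"rx":0,"ry":0,"rz":0.0598,"hand":-1},{"dx":-37.1,"dy":-14.9,"dz":-2.9,"rx":0,"ry":0,"rz":0.0598,"hand":-1},{"dx":-37.1,"dy":-14.9,"dz":-2.9,"rx":0,"ry":0,"rz":0.0598,"hand":-1},{"dx":-37.1,"dy":-14.9,"dz":-2.9,"rx":0,"ry":0,"rz":0.0598,"hand":-1},{"dx":-37.1,"dy":-14.9,"dz":-2.9,"rx":0,"ry":0,"rz":0.0598,"hand":-1},{"dx":-37.1,"dy":-14.9,"dz":-2.9,"rx":0,"ry":0,"rz":0.0598,"hand":-1},{"dx":-37.1,"dy":-14.9,"dz":-2.9,"rx":0,"ry":0,"rz":0.0598,"hand":-1},{"dx":-37.1,"dy":-14.9,"dz":-2.9,"rx":0,"ry":0,"rz":0.0598,"hand":-1},{"dx":-37.1,"dy":-14.9,"dz":-2.9,"rx":0,"ry":0,"rz":0.0598,"hand":-1}]'
python3 - <<'E'
from h import *
s=bot.observe(); print(s['position'],s['tool_rot'],s['qpos'].round(2))
rows(cur(),gripT(443.5,-39.8,24.6,55,.25),10)
E
```

```text
clock: 1.6
position: [0.4303, 0.2488, 0.2606]
tool_rot: [3.141, -0.0, 2.179]
force: [0.5, -0.5, -0.1]
grip_width: 0.0854
[0.43033148 0.24881841 0.26058097] [ 3.14107428e+00 -5.97095505e-05  2.17919749e+00] [-0.8   0.29  0.2   1.9  -0.07  0.96  0.03]
10 rows: d [-20.15 -12.88   1.05] r [ 0.0001 -0.      0.0179] deg/row 1.03
```

```bash
python3 -m inch '[{"dx":-20.15,"dy":-12.9,"dz":1,"rx":0,"ry":0,"rz":-0.0179,"hand":-1}]' ; python3 -c "
from h import *
rows(cur(),gripT(443.5,-39.8,24.6,55,.25),6)"
```

```text
clock: 1.7
position: [0.432, 0.2236, 0.2599]
tool_rot: [3.141, 0.001, 2.195]
force: [0.5, 1.1, -0.2]
grip_width: 0.0857
6 rows: d [-29.52 -20.03   1.64] r [0.0002 0.0001 0.0324] deg/row 1.86
```

```bash
python3 -m inch '[{"dx":-29.5,"dy":-20,"dz":1.6,"rx":0,"ry":0,"rz":0.0324,"hand":-1},{"dx":-29.5,"dy":-20,"dz":1.6,"rx":0,"ry":0,"rz":0.0324,"hand":-1},{"dx":-29.5,"dy":-20,"dz":1.6,"rx":0,"ry":0,"rz":0.0324,"hand":-1},{"dx":-29.5,"dy":-20,"dz":1.6,"rx":0,"ry":0,"rz":0.0324,"hand":-1},{"dx":-29.5,"dy":-20,"dz":1.6,"rx":0,"ry":0,"rz":0.0324,"hand":-1},{"dx":-29.5,"dy":-20,"dz":1.6,"rx":0,"ry":0,"rz":0.0324,"hand":-1},{"dx":0,"dy":0,"dz":0,"rx":0,"ry":0,"rz":0,"hand":-1}]' ; python3 -c "
from h import *
rows(cur(),gripT(443.5,-39.8,24.6,55,.161),4)
p,d=bot.grab_frame('wrist'); save('w1',p); P=cloud('wrist',d)
m=(P[...,2]>.19)&(P[...,2]<.208)&(d>0)
q=P[m]; print(len(q)); r=cv2.minAreaRect(q[:,:2].astype(np.float32)*1000); print(r,np.median(q[:,2]))
print(bot.observe()['qpos'].round(2))
"
```

```text
clock: 2.4
position: [0.4198, 0.0093, 0.2499]
tool_rot: [-3.142, 0.0, 1.999]
force: [0.3, -0.1, 0.2]
grip_width: 0.0852
4 rows: d [ 0.12  0.26 22.22] r [-0.      0.0001 -0.0003] deg/row 0.02
19121
((439.8935546875, -24.4967041015625), (54.79938888549805, 135.29808044433594), 24.676870346069336) 0.20048120344616435
[-0.48  0.17  0.36  2.1  -0.08  0.88  0.35]
```

View pics/w1.png

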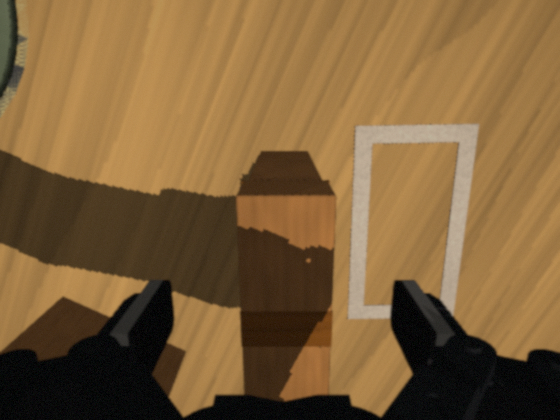

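```bash
python3 -m inch '[{"dx":0,"dy":2,"dz":22,"rx":0,"ry":0,"rz":0,"hand":-1},{"dx":0,"dy":0,"dz":22,"rx":0,"ry":0,"rz":0,"hand":-1},{"dx":0,"dy":0,"dz":22,"rx":0,"ry":0,"rz":0,"hand":-1},{"dx":0,"dy":0,"dz":22,"rx":0,"ry":0,"rz":0,"hand":-1},{"dx":0,"dy":0,"dz":0,"rx":0,"ry":0,"rz":0,"hand":-1},{"dx":0,"dy":0,"dz":0,"rx":0,"ry":0,"rz":0,"hand":1},{"dx":0,"dy":0,"dz":0,"rx":0,"ry":0,"rz":0,"hand":1},{"dx":0,"dy":0,"dz":0,"rx":0,"ry":0,"rz":0,"hand":1},{"dx":0,"dy":0,"dz":0,"rx":0,"ry":0,"rz":0,"hand":1},{"dx":0,"dy":0,"dz":0,"rx":0,"ry":0,"rz":0,"hand":1}]' 60; python3 -c "
from h import *
s=bot.observe();print(s)"
```

```text
clock: 3.45
position: [0.4226, 0.0142, 0.1629]
tool_rot: [3.14, -0.0, 2.006]
force: [-4.6, -1.2, 13.4]
grip_width: 0.0534
{'clock': 3.45, 'qpos': array([-0.4325898 ,  0.32614394,  0.31741297,  2.18797751, -0.16726978,
        0.6482656 ,  0.43770876]), 'qd': array([ 0.00018666, -0.00203099, -0.0001054 ,  0.00163606,  0.00214019,
       -0.00069403,  0.00057061]), 'joint_efforts': array([  0.07590334, -53.55247021,   4.83584449, -25.75425804,
        -0.36290749,  -1.68213207,  -0.21939838]), 'position': array([0.42264965, 0.01421922, 0.16290463]), 'tool_rot': array([ 3.14029801e+00, -1.52454817e-04,  2.00572258e+00]), 'force': array([-4.62134538, -1.17994697, 13.39752946]), 'moment': array([-0.19974093,  1.20417852,  0.15026739]), 'grip_width': 0.05342434941967459}
```

```bash
cat >> h.py <<'E'
def rot_about(p,axis,ang):
    Rm=R.from_rotvec(np.array(axis)/np.linalg.norm(axis)*ang).as_matrix()
    return Tm(np.array(p)-Rm@np.array(p),Rm)
def tipswing(piv,side,cyaw,tip,swing,n1,n2):
    """piv world m; side=+1 if gripped at +y end (pivot r); cyaw deg"""
    T=cur(); a=np.radians(cyaw); xh=np.array([np.cos(a),np.sin(a),0])
    M=rot_about(piv,xh,side*np.radians(tip)); T1=M@T; print('tip');rows(T,T1,n1)
    S=rot_about(piv,[0,0,1],np.radians(swing)); T2=S@T1; print('swing');rows(T1,T2,n2)
    T3=S@T; print('down');rows(T2,T3,n1); print('end',T3[:3,3])
E
python3 -c "
from h import *
from plan import ax
T=cur(); y=24.9; u=ax(y); piv=np.r_[T[:2,3]-u*.1375,0]; print(piv)
tipswing(piv,1,y,5,-18.5,5,10)"
```

```text
[ 0.48054207 -0.11049933  0.        ]
tip
5 rows: d [-2.86  0.   -2.38] r [-0.      0.0175  0.    ] deg/row 1.0
swing
10 rows: d [-0.07  3.96 -0.  ] r [-0.0028 -0.      0.0322] deg/row 1.85
down
5 rows: d [ 2.82 -0.    2.42] r [ 0.     -0.0175 -0.    ] deg/row 1.0
end [0.46521509 0.02614376 0.16290463]
```

```bash
python3 -m inch '[{"dx":-2.86,"dy":0,"dz":-2.38,"rx":0,"ry":0.0175,"rz":0,"hand":1},{"dx":-2.86,"dy":0,"dz":-2.38,"rx":0,"ry":0.0175,"rz":0,"hand":1},{"dx":-2.86,"dy":0,"dz":-2.38,"rx":0,"ry":0.0175,"rz":0,"hand":1},{"dx":-2.86,"dy":0,"dz":-2.38,"rx":0,"ry":0.0175,"rz":0,"hand":1},{"dx":-2.86,"dy":0,"dz":-2.38,"rx":0,"ry":0.0175,"rz":0,"hand":1},{"dx":0,"dy":0,"dz":0,"rx":0,"ry":0,"rz":0,"hand":1},{"dx":0,"dy":0,"dz":0,"rx":0,"ry":0,"rz":0,"hand":1}]' ; python3 -c "
from h import *
print(bot.observe()['moment'])
for c in('scene','wrist'):
  p,d=bot.grab_frame(c); save(c+'2',p)"
```

```text
clock: 4.15
position: [0.4288, 0.0011, 0.1739]
tool_rot: [3.141, -0.088, 2.005]
force: [-2.6, 5.9, 7.3]
grip_width: 0.0532
[ 0.88693513  0.63757132 -0.01400293]
```

View pics/scene2.png

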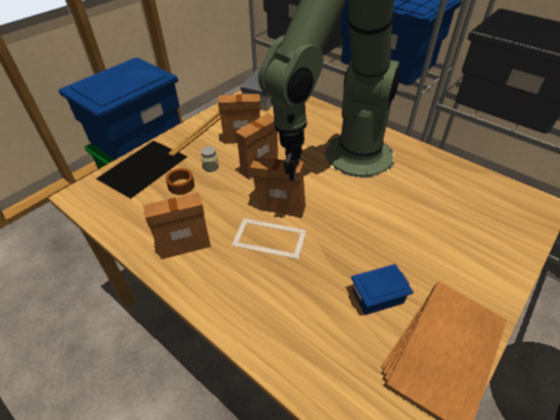

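```bash
python3 -m inch '[{"dx":-0.07,"dy":3.96,"dz":0,"rx":-0.0028,"ry":0,"rz":0.0322,"hand":1},{"dx":-0.07,"dy":3.96,"dz":0,"rx":-0.0028,"ry":0,"rz":0.0322,"hand":1},{"dx":-0.07,"dy":3.96,"dz":0,"rx":-0.0028,"ry":0,"rz":0.0322,"hand":1},{"dx":-0.07,"dy":3.96,"dz":0,"rx":-0.0028,"ry":0,"rz":0.0322,"hand":1},{"dx":-0.07,"dy":3.96,"dz":0,"rx":-0.0028,"ry":0,"rz":0.0322,"hand":1},{"dx":-0.07,"dy":3.96,"dz":0,"rx":-0.0028,"ry":0,"rz":0.0322,"hand":1},{"dx":-0.07,"dy":3.96,"dz":0,"rx":-0.0028,"ry":0,"rz":0.0322,"hand":1},{"dx":-0.07,"dy":3.96,"dz":0,"rx":-0.0028,"ry":0,"rz":0.0322,"hand":1},{"dx":-0.07,"dy":3.96,"dz":0,"rx":-0.0028,"ry":0,"rz":0.0322,"hand":1},{"dx":-0.07,"dy":3.96,"dz":0,"rx":-0.0028,"ry":0,"rz":0.0322,"hand":1}]'
python3 -m inch '[{"dx":0,"dy":0,"dz":0,"rx":0,"ry":0,"rz":0,"hand":1},{"dx":0,"dy":0,"dz":0,"rx":0,"ry":0,"rz":0,"hand":1}]'
```

```text
clock: 5.25
position: [0.4672, 0.0121, 0.1739]
tool_rot: [3.14, -0.089, 1.682]
force: [-1.8, 5.7, 7.3]
grip_width: 0.0532
clock: 5.45
position: [0.4672, 0.0121, 0.1739]
tool_rot: [3.14, -0.089, 1.683]
force: [-0.6, 5.8, 7.0]
grip_width: 0.0534
```

```bash
python3 -m inch '[{"dx":2.82,"dy":0,"dz":2.42,"rx":0,"ry":-0.0175,"rz":0,"hand":1},{"dx":2.82,"dy":0,"dz":2.42,"rx":0,"ry":-0.0175,"rz":0,"hand":1},{"dx":2.82,"dy":0,"dz":2.42,"rx":0,"ry":-0.0175,"rz":0,"hand":1},{"dx":2.82,"dy":0,"dz":2.42,"rx":0,"ry":-0.0175,"rz":0,"hand":1},{"dx":2.82,"dy":0,"dz":2.42,"rx":0,"ry":-0.0175,"rz":0,"hand":1},{"dx":0,"dy":0,"dz":0,"rx":0,"ry":0,"rz":0,"hand":1},{"dx":0,"dy":0,"dz":0,"rx":0,"ry":0,"rz":0,"hand":1}]'
python3 -m inch '[{"dx":0,"dy":0,"dz":0,"rx":0,"ry":0,"rz":0,"hand":-1},{"dx":0,"dy":0,"dz":0,"rx":0,"ry":0,"rz":0,"hand":-1},{"dx":0,"dy":0,"dz":0,"rx":0,"ry":0,"rz":0,"hand":-1},{"dx":0,"dy":0,"dz":0,"rx":0,"ry":0,"rz":0,"hand":-1}]'
```

```text
clock: 6.15
position: [0.4655, 0.0265, 0.1629]
tool_rot: [3.14, -0.001, 1.683]
force: [-4.7, 2.5, 19.5]
grip_width: 0.0533
clock: 6.55
position: [0.465, 0.0258, 0.1617]
tool_rot: [-3.141, 0.0, 1.682]
force: [0.1, 0.6, 0.7]
grip_width: 0.0859
```

```bash
python3 -m inch '[{"dx":0,"dy":0,"dz":-30,"rx":0,"ry":0,"rz":0,"hand":-1},{"dx":0,"dy":0,"dz":-40,"rx":0,"ry":0,"rz":0,"hand":-1},{"dx":-30,"dy":0,"dz":-15,"rx":0,"ry":0,"rz":0,"hand":-1},{"dx":-40,"dy":0,"dz":0,"rx":0,"ry":0,"rz":0,"hand":-1},{"dx":-40,"dy":0,"dz":0,"rx":0,"ry":0,"rz":0,"hand":-1},{"dx":0,"dy":0,"dz":0,"rx":0,"ry":0,"rz":0,"hand":-1},{"dx":0,"dy":0,"dz":0,"rx":0,"ry":0,"rz":0,"hand":-1}]'
cat >> h.py <<'E'
def look(tag):
    for c in('wrist','top'):
        p,d=bot.grab_frame(c); save(c+tag,p); P=cloud(c,d)
        m=((P[...,2]>.192)&(P[...,2]<.207)&(d>0)).astype(np.uint8)
        k,l,s,_=cv2.connectedComponentsWithStats(m)
        for i in range(1,k):
            q=P[l==i]
            if s[i,4]>200 and .38<q[:,0].mean()<.68 and -.14<q[:,1].mean()<.15:
                r=cv2.minAreaRect(q[:,:2].astype(np.float32)*1000); print(c,s[i],np.round(r[0],1),np.round(r[1],1),round(r[2],2),cv2.boxPoints(r).round().tolist())
E
python3 -c "
from h import *
look('3')"
```

```text
clock: 7.25
position: [0.477, -0.0842, 0.2466]
tool_rot: [-3.141, 0.0, 1.68]
force: [0.4, 0.7, -0.3]
grip_width: 0.0853
wrist [  218     0   119   292 31122] [470.3 -39.3] [ 54.7 148. ] 6.52 [[435.0, 31.0], [451.0, -116.0], [506.0, -110.0], [489.0, 37.0]]
top [260 212  32  27 661] [462.6  13.9] [53.9 72.1] 6.06 [[432.0, 47.0], [440.0, -25.0], [493.0, -19.0], [486.0, 53.0]]
```

View pics/top3.png

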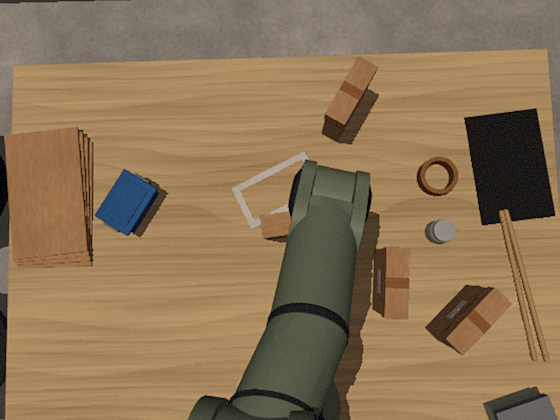

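View pics/wrist3.png

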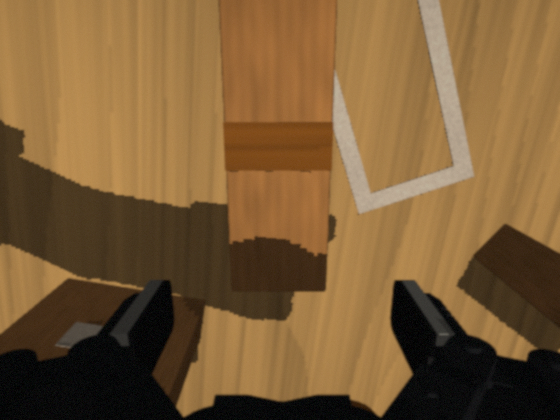

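```bash
python3 -c "
from plan import *
plan([470.5,-31.3],6.4,1,3,16,45,5)
from h import *
rows(cur(),gripT(470.5,-31.3,6.4,-57,.161),4)
"
```

```text
3 1 3.8 [-2.  -3.2] [ 32.  -30.   16.9] [([511.3, -14.5], 38.4), ([549.3, 2.0], 8.4), ([571.8, 8.8], 25.3)]
3 1 3.9 [ 3.4 -1.8] [ 34.  -32.   16.9] [([513.4, -12.7], 40.4), ([553.6, 5.5], 8.4), ([576.1, 12.3], 25.3)]
3 1 5.9 [ 3.3 -4.9] [ 32.  -32.   18.9] [([511.3, -14.5], 38.4), ([552.0, 2.3], 6.4), ([577.3, 9.5], 25.3)]
3 1 6.4 [-2.1 -6.1] [ 30.  -30.   18.9] [([509.1, -16.2], 36.4), ([547.6, -1.1], 6.4), ([572.9, 6.1], 25.3)]
3 1 8.6 [ 3.1 -8. ] [ 30.  -32.   20.9] [([509.1, -16.2], 36.4), ([550.4, -0.8], 4.4), ([578.4, 6.6], 25.3)]
4 rows: d [-1.28 -0.2  21.39] r [-0.0001 -0.0001  0.0001] deg/row 0.01
```

```bash
python3 -m inch '[{"dx":-1.3,"dy":-0.2,"dz":21.4,"rx":0,"ry":0,"rz":0,"hand":-1},{"dx":-1.3,"dy":-0.2,"dz":21.4,"rx":0,"ry":0,"rz":0,"hand":-1},{"dx":-1.3,"dy":-0.2,"dz":21.4,"rx":0,"ry":0,"rz":0,"hand":-1},{"dx":-1.3,"dy":-0.2,"dz":21.4,"rx":0,"ry":0,"rz":0,"hand":-1},{"dx":0,"dy":0,"dz":0,"rx":0,"ry":0,"rz":0,"hand":-1},{"dx":0,"dy":0,"dz":0,"rx":0,"ry":0,"rz":0,"hand":1},{"dx":0,"dy":0,"dz":0,"rx":0,"ry":0,"rz":0,"hand":1},{"dx":0,"dy":0,"dz":0,"rx":0,"ry":0,"rz":0,"hand":1},{"dx":0,"dy":0,"dz":0,"rx":0,"ry":0,"rz":0,"hand":1},{"dx":0,"dy":0,"dz":0,"rx":0,"ry":0,"rz":0,"hand":1}]' 60
python3 -c "
from h import *
from plan import ax
T=cur(); y=np.degrees(bot.observe()['tool_rot'][2])-90; u=ax(y)
al=(T[:2,3]*1000-[470.5,-31.3])@u; print(y,al)
piv=np.r_[T[:2,3]+u*(80-al)/1000,0]; print(piv)
tipswing(piv,-1,y,5,33,5,18)"
```

```text
clock: 8.35
position: [0.4773, -0.0885, 0.1623]
tool_rot: [3.14, -0.0, 1.682]
force: [-2.5, 0.3, 10.3]
grip_width: 0.0531
6.382925201481655 -57.56418272104178
[0.46198504 0.04824647 0.        ]
tip
5 rows: d [ 2.85  0.   -2.38] r [-0.     -0.0175 -0.    ] deg/row 1.0
swing
18 rows: d [ 0.06  3.93 -0.  ] r [-0.0028  0.     -0.0319] deg/row 1.83
down
5 rows: d [-2.81 -0.    2.42] r [0.     0.0175 0.    ] deg/row 1.0
end [ 0.54926954 -0.05808001  0.1622851 ]
```

```bash
python3 -m inch '[{"dx":2.85,"dy":0,"dz":-2.38,"rx":0,"ry":-0.0175,"rz":0,"hand":1},{"dx":2.85,"dy":0,"dz":-2.38,"rx":0,"ry":-0.0175,"rz":0,"hand":1},{"dx":2.85,"dy":0,"dz":-2.38,"rx":0,"ry":-0.0175,"rz":0,"hand":1},{"dx":2.85,"dy":0,"dz":-2.38,"rx":0,"ry":-0.0175,"rz":0,"hand":1},{"dx":2.85,"dy":0,"dz":-2.38,"rx":0,"ry":-0.0175,"rz":0,"hand":1},{"dx":0,"dy":0,"dz":0,"rx":0,"ry":0,"rz":0,"hand":1},{"dx":0,"dy":0,"dz":0,"rx":0,"ry":0,"rz":0,"hand":1}]' 60
```

```text
clock: 9.05
position: [0.4757, -0.0743, 0.1733]
tool_rot: [3.14, 0.088, 1.682]
force: [-0.9, -4.3, 4.2]
grip_width: 0.0534
```

```bash
python3 -m inch '[{"dx":0.06,"dy":3.93,"dz":0,"rx":-0.0028,"ry":0,"rz":-0.0319,"hand":1},{"dx":0.06,"dy":3.93,"dz":0,"rx":-0.0028,"ry":0,"rz":-0.0319,"hand":1},{"dx":0.06,"dy":3.93,"dz":0,"rx":-0.0028,"ry":0,"rz":-0.0319,"hand":1},{"dx":0.06,"dy":3.93,"dz":0,"rx":-0.0028,"ry":0,"rz":-0.0319,"hand":1},{"dx":0.06,"dy":3.93,"dz":0,"rx":-0.0028,"ry":0,"rz":-0.0319,"hand":1},{"dx":0.06,"dy":3.93,"dz":0,"rx":-0.0028,"ry":0,"rz":-0.0319,"hand":1},{"dx":0.06,"dy":3.93,"dz":0,"rx":-0.0028,"ry":0,"rz":-0.0319,"hand":1},{"dx":0.06,"dy":3.93,"dz":0,"rx":-0.0028,"ry":0,"rz":-0.0319,"hand":1},{"dx":0.06,"dy":3.93,"dz":0,"rx":-0.0028,"ry":0,"rz":-0.0319,"hand":1}]'
python3 -m inch '[{"dx":0.06,"dy":3.93,"dz":0,"rx":-0.0028,"ry":0,"rz":-0.0319,"hand":1},{"dx":0.06,"dy":3.93,"dz":0,"rx":-0.0028,"ry":0,"rz":-0.0319,"hand":1},{"dx":0.06,"dy":3.93,"dz":0,"rx":-0.0028,"ry":0,"rz":-0.0319,"hand":1},{"dx":0.06,"dy":3.93,"dz":0,"rx":-0.0028,"ry":0,"rz":-0.0319,"hand":1},{"dx":0.06,"dy":3.93,"dz":0,"rx":-0.0028,"ry":0,"rz":-0.0319,"hand":1},{"dx":0.06,"dy":3.93,"dz":0,"rx":-0.0028,"ry":0,"rz":-0.0319,"hand":1},{"dx":0.06,"dy":3.93,"dz":0,"rx":-0.0028,"ry":0,"rz":-0.0319,"hand":1},{"dx":0.06,"dy":3.93,"dz":0,"rx":-0.0028,"ry":0,"rz":-0.0319,"hand":1},{"dx":0.06,"dy":3.93,"dz":0,"rx":-0.0028,"ry":0,"rz":-0.0319,"hand":1},{"dx":0,"dy":0,"dz":0,"rx":0,"ry":0,"rz":0,"hand":1}]'
```

```text
clock: 9.95
position: [0.5102, -0.0654, 0.1729]
tool_rot: [3.141, 0.088, 1.972]
force: [0.8, -4.1, 4.5]
grip_width: 0.0535
clock: 10.95
position: [0.5405, -0.047, 0.1728]
tool_rot: [3.141, 0.088, 2.261]
force: [1.4, -4.4, 5.1]
grip_width: 0.0531
```

```bash
python3 -m inch '[{"dx":-2.81,"dy":0,"dz":2.42,"rx":0,"ry":0.0175,"rz":0,"hand":1},{"dx":-2.81,"dy":0,"dz":2.42,"rx":0,"ry":0.0175,"rz":0,"hand":1},{"dx":-2.81,"dy":0,"dz":2.42,"rx":0,"ry":0.0175,"rz":0,"hand":1},{"dx":-2.81,"dy":0,"dz":2.42,"rx":0,"ry":0.0175,"rz":0,"hand":1},{"dx":-2.81,"dy":0,"dz":2.42,"rx":0,"ry":0.0175,"rz":0,"hand":1},{"dx":0,"dy":0,"dz":0,"rx":0,"ry":0,"rz":0,"hand":1},{"dx":0,"dy":0,"dz":0,"rx":0,"ry":0,"rz":0,"hand":1}]'
python3 -m inch '[{"dx":0,"dy":0,"dz":0,"rx":0,"ry":0,"rz":0,"hand":-1},{"dx":0,"dy":0,"dz":0,"rx":0,"ry":0,"rz":0,"hand":-1},{"dx":0,"dy":0,"dz":0,"rx":0,"ry":0,"rz":0,"hand":-1},{"dx":0,"dy":0,"dz":0,"rx":0,"ry":0,"rz":0,"hand":-1},{"dx":0,"dy":0,"dz":-30,"rx":0,"ry":0,"rz":0,"hand":-1},{"dx":0,"dy":0,"dz":-40,"rx":0,"ry":0,"rz":0,"hand":-1},{"dx":30,"dy":0,"dz":-18,"rx":0,"ry":0,"rz":0,"hand":-1},{"dx":43,"dy":0,"dz":0,"rx":0,"ry":0,"rz":0,"hand":-1},{"dx":43,"dy":0,"dz":0,"rx":0,"ry":0,"rz":0,"hand":-1},{"dx":0,"dy":0,"dz":0,"rx":0,"ry":0,"rz":0,"hand":-1}]'
python3 -m inch '[{"dx":0,"dy":0,"dz":0,"rx":0,"ry":0,"rz":0,"hand":-1}]'
python3 -c "
from h import *
look('4')"
```

```text
clock: 11.65
position: [0.5497, -0.0583, 0.1622]
tool_rot: [3.14, -0.0, 2.259]
force: [-5.0, 1.9, 24.5]
grip_width: 0.0533
clock: 12.65
position: [0.4727, 0.0351, 0.2491]
tool_rot: [-3.142, -0.002, 2.264]
force: [1.9, -0.4, 0.0]
grip_width: 0.0855
clock: 12.75
position: [0.4751, 0.032, 0.2493]
tool_rot: [3.141, -0.0, 2.26]
force: [0.3, -0.7, -0.0]
grip_width: 0.0856
wrist [  231   199   100   202 18306] [502.1  -2.5] [ 54.5 130.6] 39.38 [[440.0, 31.0], [522.0, -70.0], [565.0, -36.0], [482.0, 65.0]]
top [297 174  25  36 493] [540.4 -51.7] [54.1 68.2] 39.26 [[498.0, -42.0], [541.0, -95.0], [583.0, -61.0], [540.0, -8.0]]
```

View pics/wrist4.png

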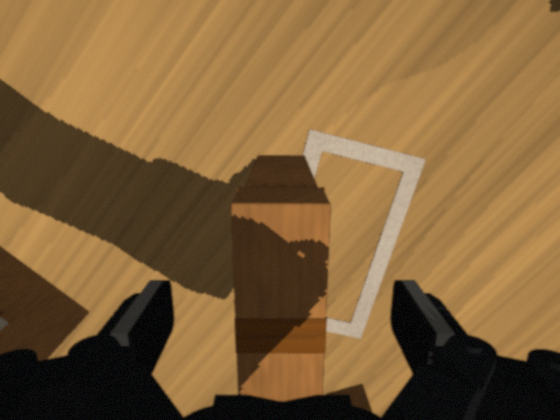

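View pics/top4.png

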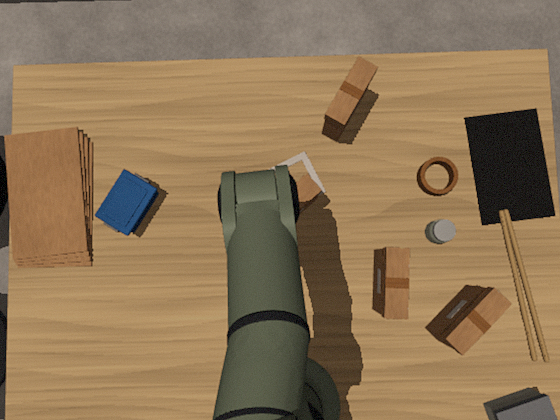

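```bash
cat >> h.py <<'E'
def bayfit(c,png,guess=(572.2,12.5,25.3)):
    from scipy.optimize import minimize
    p=cv2.imread('pics/'+png+'.png'); hsv=cv2.cvtColor(p,cv2.COLOR_BGR2HSV)
    m=(hsv[...,1]<75)&(hsv[...,2]>120); v,u=np.nonzero(m)
    f,cx,cy,o,Rm=cam(c); ray=np.c_[(u-cx)/f,(v-cy)/f,np.ones(len(u))]@Rm.T; P=(o-ray*(o[2]/ray[:,2])[:,None])[:,:2]*1000
    def loc(g):
        a=np.radians(g[2]); q=P-np.array(g[:2]); return np.c_[q[:,0]*np.cos(a)+q[:,1]*np.sin(a),-q[:,0]*np.sin(a)+q[:,1]*np.cos(a)]
    L=loc(guess); k=(np.abs(L[:,0])<80)&(np.abs(L[:,1])<130); P=P[k]
    def cost(g): # distance to centreline rectangle 108x208
        L=np.abs(loc(g)); dx=L[:,0]-54; dy=L[:,1]-104
        d=np.where((dx>0)|(dy>0),np.hypot(np.maximum(dx,0),np.maximum(dy,0)),np.minimum(-dx,-dy))
        return np.mean(np.minimum(d,15)**2)
    r=minimize(cost,guess,method='Nelder-Mead'); print('bay',c,len(P),r.x.round(1),np.sqrt(r.fun).round(2),'(ideal rms 5.2)')
    return r.x
E
python3 -c "
from h import *
bayfit('wrist','wrist4'); bayfit('top','top0')
from plan import *
import plan
s=bot.observe(); 
"
```

```text
bay wrist 5205 [573.9   9.8  25.3] 5.1 (ideal rms 5.2)
bay top 1567 [572.3  12.4  25.4] 5.43 (ideal rms 5.2)
```

```bash
python3 -c "
import plan; from plan import *
plan.B=np.array([573.9,9.8])
plan.plan([512.8,-14.8],39.4,-1,2,12,45,5)
from h import *
rows(cur(),gripT(512.8,-14.8,39.4,57,.161),4)
"
```

```text
Traceback (most recent call last):
AttributeError: 'function' object has no attribute 'plan'
```

```bash
sed -i 's/^B=.*/B=np.array([573.9,9.8]);BY=25.3/' plan.py; python3 -c "
from plan import *
plan([512.8,-14.8],39.4,-1,2,12,45,5)
from h import *
rows(cur(),gripT(512.8,-14.8,39.4,57,.161),4)
"
```

```text
2 -1 2.4 [-2.4  0.2] [-30.   15.9] [([550.5, 2.3], 9.4), ([571.6, 8.9], 25.3)]
2 -1 3.3 [ 2.9 -1.5] [-32.   17.9] [([553.3, 2.7], 7.4), ([577.2, 9.7], 25.3)]
2 -1 8.0 [-7.8  1.6] [-28.   13.9] [([547.8, 1.8], 11.4), ([566.1, 7.9], 25.3)]
2 -1 8.8 [ 8.2 -3.3] [-34.   19.9] [([556.0, 3.0], 5.4), ([582.7, 10.3], 25.3)]
2 -1 14.4 [13.4 -5.3] [-36.   21.9] [([558.8, 3.2], 3.4), ([588.3, 10.8], 25.3)]
4 rows: d [-0.43 -0.05 22.01] r [-0.      0.0001 -0.0001] deg/row 0.01
```

```bash
python3 -m inch '[{"dx":-0.4,"dy":0,"dz":22,"rx":0,"ry":0,"rz":0,"hand":-1},{"dx":-0.4,"dy":0,"dz":22,"rx":0,"ry":0,"rz":0,"hand":-1},{"dx":-0.4,"dy":0,"dz":22,"rx":0,"ry":0,"rz":0,"hand":-1},{"dx":-0.4,"dy":0,"dz":22,"rx":0,"ry":0,"rz":0,"hand":-1},{"dx":0,"dy":0,"dz":0,"rx":0,"ry":0,"rz":0,"hand":-1},{"dx":0,"dy":0,"dz":0,"rx":0,"ry":0,"rz":0,"hand":1},{"dx":0,"dy":0,"dz":0,"rx":0,"ry":0,"rz":0,"hand":1},{"dx":0,"dy":0,"dz":0,"rx":0,"ry":0,"rz":0,"hand":1},{"dx":0,"dy":0,"dz":0,"rx":0,"ry":0,"rz":0,"hand":1},{"dx":0,"dy":0,"dz":0,"rx":0,"ry":0,"rz":0,"hand":1}]' 60
cat > ts.py <<'E'
from h import *
from plan import ax
import sys
cx,cy,sw,n=map(float,sys.argv[1:]); T=cur(); y=np.degrees(bot.observe()['tool_rot'][2])-90; u=ax(y)
al=(T[:2,3]*1000-[cx,cy])@u; s=np.sign(al); print(y,al, bot.observe()['qpos'].round(2))
piv=np.r_[T[:2,3]+u*(-s*80-al)/1000,0]; print(piv)
tipswing(piv,s,y,5,sw,5,int(n))
E
python3 ts.py 512.8 -14.8 -32 18
```

```text
clock: 13.85
position: [0.4769, 0.0297, 0.1622]
tool_rot: [3.14, 0.001, 2.258]
force: [-1.2, -2.8, 5.7]
grip_width: 0.0535
39.38115455389507 57.19624162478423 [-0.38  0.4   0.25  2.06 -0.15  0.7   0.65]
[ 0.56390739 -0.07634867  0.        ]
tip
5 rows: d [-2.85  0.   -2.37] r [-0.      0.0175  0.    ] deg/row 1.0
swing
18 rows: d [-0.06  3.8  -0.  ] r [-0.0027 -0.      0.0309] deg/row 1.78
down
5 rows: d [ 2.81 -0.    2.42] r [ 0.     -0.0175 -0.    ] deg/row 1.0
end [0.54628187 0.05971069 0.16220149]
```

```bash
python3 -m inch '[{"dx":-2.85,"dy":0,"dz":-2.25,"rx":0,"ry":0.0175,"rz":0,"hand":1},{"dx":-2.85,"dy":0,"dz":-2.25,"rx":0,"ry":0.0175,"rz":0,"hand":1},{"dx":-2.85,"dy":0,"dz":-2.25,"rx":0,"ry":0.0175,"rz":0,"hand":1},{"dx":-2.85,"dy":0,"dz":-2.25,"rx":0,"ry":0.0175,"rz":0,"hand":1},{"dx":-2.85,"dy":0,"dz":-2.25,"rx":0,"ry":0.0175,"rz":0,"hand":1},{"dx":0,"dy":0,"dz":0,"rx":0,"ry":0,"rz":0,"hand":1},{"dx":0,"dy":0,"dz":0,"rx":0,"ry":0,"rz":0,"hand":1}]'
```

```text
clock: 14.55
position: [0.4858, 0.0191, 0.1729]
tool_rot: [3.141, -0.09, 2.258]
force: [-6.1, 6.1, 14.6]
grip_width: 0.0534
```

```bash
python3 -m inch '[{"dx":-0.06,"dy":3.8,"dz":0,"rx":-0.0027,"ry":0,"rz":0.0309,"hand":1},{"dx":-0.06,"dy":3.8,"dz":0,"rx":-0.0027,"ry":0,"rz":0.0309,"hand":1},{"dx":-0.06,"dy":3.8,"dz":0,"rx":-0.0027,"ry":0,"rz":0.0309,"hand":1},{"dx":-0.06,"dy":3.8,"dz":0,"rx":-0.0027,"ry":0,"rz":0.0309,"hand":1},{"dx":-0.06,"dy":3.8,"dz":0,"rx":-0.0027,"ry":0,"rz":0.0309,"hand":1},{"dx":-0.06,"dy":3.8,"dz":0,"rx":-0.0027,"ry":0,"rz":0.0309,"hand":1},{"dx":-0.06,"dy":3.8,"dz":0,"rx":-0.0027,"ry":0,"rz":0.0309,"hand":1},{"dx":-0.06,"dy":3.8,"dz":0,"rx":-0.0027,"ry":0,"rz":0.0309,"hand":1},{"dx":-0.06,"dy":3.8,"dz":0,"rx":-0.0027,"ry":0,"rz":0.0309,"hand":1}]'
python3 -m inch '[{"dx":-0.06,"dy":3.8,"dz":0,"rx":-0.0027,"ry":0,"rz":0.0309,"hand":1},{"dx":-0.06,"dy":3.8,"dz":0,"rx":-0.0027,"ry":0,"rz":0.0309,"hand":1},{"dx":-0.06,"dy":3.8,"dz":0,"rx":-0.0027,"ry":0,"rz":0.0309,"hand":1},{"dx":-0.06,"dy":3.8,"dz":0,"rx":-0.0027,"ry":0,"rz":0.0309,"hand":1},{"dx":-0.06,"dy":3.8,"dz":0,"rx":-0.0027,"ry":0,"rz":0.0309,"hand":1},{"dx":-0.06,"dy":3.8,"dz":0,"rx":-0.0027,"ry":0,"rz":0.0309,"hand":1},{"dx":-0.06,"dy":3.8,"dz":0,"rx":-0.0027,"ry":0,"rz":0.0309,"hand":1},{"dx":-0.06,"dy":3.8,"dz":0,"rx":-0.0027,"ry":0,"rz":0.0309,"hand":1},{"dx":-0.06,"dy":3.8,"dz":0,"rx":-0.0027,"ry":0,"rz":0.0309,"hand":1},{"dx":0,"dy":0,"dz":0,"rx":0,"ry":0,"rz":0,"hand":1}]'
python3 -m inch '[{"dx":2.81,"dy":0,"dz":2.3,"rx":0,"ry":-0.0175,"rz":0,"hand":1},{"dx":2.81,"dy":0,"dz":2.3,"rx":0,"ry":-0.0175,"rz":0,"hand":1},{"dx":2.81,"dy":0,"dz":2.3,"rx":0,"ry":-0.0175,"rz":0,"hand":1},{"dx":2.81,"dy":0,"dz":2.3,"rx":0,"ry":-0.0175,"rz":0,"hand":1},{"dx":2.81,"dy":0,"dz":2.3,"rx":0,"ry":-0.0175,"rz":0,"hand":1},{"dx":0,"dy":0,"dz":0,"rx":0,"ry":0,"rz":0,"hand":1},{"dx":0,"dy":0,"dz":0,"rx":0,"ry":0,"rz":0,"hand":1}]'
```

```text
clock: 15.45
position: [0.5155, 0.0366, 0.1724]
tool_rot: [3.141, -0.088, 1.978]
force: [-1.3, 2.3, 5.9]
grip_width: 0.0533
clock: 16.45
position: [0.5483, 0.0456, 0.172]
tool_rot: [3.141, -0.088, 1.698]
force: [-0.8, 2.5, 6.2]
grip_width: 0.0533
clock: 17.15
position: [0.546, 0.0592, 0.1622]
tool_rot: [3.141, 0.001, 1.699]
force: [-4.0, -6.7, 27.9]
grip_width: 0.0531
```

```bash
python3 -m inch '[{"dx":0,"dy":0,"dz":0,"rx":0,"ry":0,"rz":0,"hand":-1},{"dx":0,"dy":0,"dz":0,"rx":0,"ry":0,"rz":0,"hand":-1},{"dx":0,"dy":0,"dz":0,"rx":0,"ry":0,"rz":0,"hand":-1},{"dx":0,"dy":0,"dz":0,"rx":0,"ry":0,"rz":0,"hand":-1},{"dx":0,"dy":0,"dz":-30,"rx":0,"ry":0,"rz":0,"hand":-1},{"dx":0,"dy":0,"dz":-40,"rx":0,"ry":0,"rz":0,"hand":-1},{"dx":-30,"dy":0,"dz":-18,"rx":0,"ry":0,"rz":0,"hand":-1},{"dx":-43,"dy":0,"dz":0,"rx":0,"ry":0,"rz":0,"hand":-1},{"dx":-43,"dy":0,"dz":0,"rx":0,"ry":0,"rz":0,"hand":-1},{"dx":0,"dy":0,"dz":0,"rx":0,"ry":0,"rz":0,"hand":-1}]'
python3 -m inch '[{"dx":0,"dy":0,"dz":0,"rx":0,"ry":0,"rz":0,"hand":-1},{"dx":0,"dy":0,"dz":0,"rx":0,"ry":0,"rz":0,"hand":-1}]'
python3 -c "
from h import *
look('5'); bayfit('wrist','wrist5')"
```

```text
clock: 18.15
position: [0.5605, -0.061, 0.2493]
tool_rot: [-3.141, 0.002, 1.693]
force: [-0.4, 1.0, -0.3]
grip_width: 0.0852
clock: 18.35
position: [0.5606, -0.054, 0.2487]
tool_rot: [-3.141, -0.0, 1.701]
force: [-0.2, -0.6, 0.7]
grip_width: 0.0856
wrist [  223     0   118   284 30024] [554.4  -7.6] [ 54.7 144.7] 7.2 [[518.0, 61.0], [536.0, -83.0], [591.0, -76.0], [572.0, 68.0]]
top [245 178  24  26 483] [543.9  55.8] [53.9 56.4] 7.02 [[514.0, 81.0], [521.0, 25.0], [574.0, 31.0], [567.0, 87.0]]
bay wrist 4300 [573.3  11.3  25.9] 5.17 (ideal rms 5.2)
```

View pics/wrist5.png

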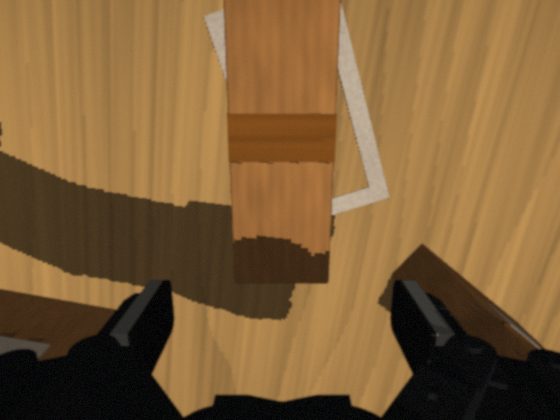

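```bash
python3 -c "
from h import *
rows(cur(),gripT(553.3,2.2,7.3,-57,.161),4)"
```

```text
4 rows: d [-0.14 -0.04 21.94] r [-0.0002 -0.0001  0.0009] deg/row 0.05
```

```bash
python3 -m inch '[{"dx":-0.1,"dy":0,"dz":22,"rx":0,"ry":0,"rz":0,"hand":-1},{"dx":-0.1,"dy":0,"dz":22,"rx":0,"ry":0,"rz":0,"hand":-1},{"dx":-0.1,"dy":0,"dz":22,"rx":0,"ry":0,"rz":0,"hand":-1},{"dx":-0.1,"dy":0,"dz":22,"rx":0,"ry":0,"rz":0,"hand":-1},{"dx":0,"dy":0,"dz":0,"rx":0,"ry":0,"rz":0,"hand":-1},{"dx":0,"dy":0,"dz":0,"rx":0,"ry":0,"rz":0,"hand":1},{"dx":0,"dy":0,"dz":0,"rx":0,"ry":0,"rz":0,"hand":1},{"dx":0,"dy":0,"dz":0,"rx":0,"ry":0,"rz":0,"hand":1},{"dx":0,"dy":0,"dz":0,"rx":0,"ry":0,"rz":0,"hand":1},{"dx":0,"dy":0,"dz":0,"rx":0,"ry":0,"rz":0,"hand":1}]' 60
python3 ts.py 553.3 2.2 18.2 10
```

```text
clock: 19.45
position: [0.5612, -0.0552, 0.1623]
tool_rot: [3.14, -0.0, 1.7]
force: [-1.4, 2.0, 7.3]
grip_width: 0.0539
7.41844787738458 -57.966669507730536 [-0.3   0.55  0.41  1.85 -0.29  0.81  0.39]
[0.54337116 0.0815825  0.        ]
tip
5 rows: d [ 2.85  0.   -2.38] r [ 0.     -0.0175 -0.    ] deg/row 1.0
swing
10 rows: d [ 0.06  3.92 -0.  ] r [-0.0028  0.     -0.0316] deg/row 1.82
down
5 rows: d [-2.81 -0.    2.43] r [0.     0.0175 0.    ] deg/row 1.0
end [ 0.60302465 -0.04282113  0.16229087]
```

```bash
python3 -m inch '[{"dx":2.85,"dy":0,"dz":-2.3,"rx":0,"ry":-0.0175,"rz":0,"hand":1},{"dx":2.85,"dy":0,"dz":-2.3,"rx":0,"ry":-0.0175,"rz":0,"hand":1},{"dx":2.85,"dy":0,"dz":-2.3,"rx":0,"ry":-0.0175,"rz":0,"hand":1},{"dx":2.85,"dy":0,"dz":-2.3,"rx":0,"ry":-0.0175,"rz":0,"hand":1},{"dx":2.85,"dy":0,"dz":-2.3,"rx":0,"ry":-0.0175,"rz":0,"hand":1},{"dx":0,"dy":0,"dz":0,"rx":0,"ry":0,"rz":0,"hand":1},{"dx":0,"dy":0,"dz":0,"rx":0,"ry":0,"rz":0,"hand":1}]'
python3 -m inch '[{"dx":0.06,"dy":3.92,"dz":0,"rx":-0.0028,"ry":0,"rz":-0.0316,"hand":1},{"dx":0.06,"dy":3.92,"dz":0,"rx":-0.0028,"ry":0,"rz":-0.0316,"hand":1},{"dx":0.06,"dy":3.92,"dz":0,"rx":-0.0028,"ry":0,"rz":-0.0316,"hand":1},{"dx":0.06,"dy":3.92,"dz":0,"rx":-0.0028,"ry":0,"rz":-0.0316,"hand":1},{"dx":0.06,"dy":3.92,"dz":0,"rx":-0.0028,"ry":0,"rz":-0.0316,"hand":1},{"dx":0.06,"dy":3.92,"dz":0,"rx":-0.0028,"ry":0,"rz":-0.0316,"hand":1},{"dx":0.06,"dy":3.92,"dz":0,"rx":-0.0028,"ry":0,"rz":-0.0316,"hand":1},{"dx":0.06,"dy":3.92,"dz":0,"rx":-0.0028,"ry":0,"rz":-0.0316,"hand":1},{"dx":0.06,"dy":3.92,"dz":0,"rx":-0.0028,"ry":0,"rz":-0.0316,"hand":1},{"dx":0.06,"dy":3.92,"dz":0,"rx":-0.0028,"ry":0,"rz":-0.0316,"hand":1}]'
python3 -m inch '[{"dx":0,"dy":0,"dz":0,"rx":0,"ry":0,"rz":0,"hand":1},{"dx":-2.81,"dy":0,"dz":2.35,"rx":0,"ry":0.0175,"rz":0,"hand":1},{"dx":-2.81,"dy":0,"dz":2.35,"rx":0,"ry":0.0175,"rz":0,"hand":1},{"dx":-2.81,"dy":0,"dz":2.35,"rx":0,"ry":0.0175,"rz":0,"hand":1},{"dx":-2.81,"dy":0,"dz":2.35,"rx":0,"ry":0.0175,"rz":0,"hand":1},{"dx":-2.81,"dy":0,"dz":2.35,"rx":0,"ry":0.0175,"rz":0,"hand":1},{"dx":0,"dy":0,"dz":0,"rx":0,"ry":0,"rz":0,"hand":1},{"dx":0,"dy":0,"dz":0,"rx":0,"ry":0,"rz":0,"hand":1}]'
```

```text
clock: 20.15
position: [0.5594, -0.0413, 0.1733]
tool_rot: [3.14, 0.09, 1.7]
force: [-0.4, -7.5, 10.0]
grip_width: 0.0533
clock: 21.15
position: [0.5969, -0.0294, 0.1728]
tool_rot: [3.141, 0.089, 2.019]
force: [0.8, -2.1, 5.0]
grip_width: 0.0533
clock: 21.95
position: [0.6029, -0.0429, 0.1622]
tool_rot: [3.141, -0.001, 2.017]
force: [-8.2, 3.7, 30.6]
grip_width: 0.0533
```

```bash
python3 -m inch '[{"dx":0,"dy":0,"dz":0,"rx":0,"ry":0,"rz":0,"hand":-1},{"dx":0,"dy":0,"dz":0,"rx":0,"ry":0,"rz":0,"hand":-1},{"dx":0,"dy":0,"dz":0,"rx":0,"ry":0,"rz":0,"hand":-1},{"dx":0,"dy":0,"dz":0,"rx":0,"ry":0,"rz":0,"hand":-1},{"dx":0,"dy":0,"dz":-30,"rx":0,"ry":0,"rz":0,"hand":-1},{"dx":0,"dy":0,"dz":-40,"rx":0,"ry":0,"rz":0,"hand":-1},{"dx":0,"dy":0,"dz":-40,"rx":0,"ry":0,"rz":0,"hand":-1},{"dx":0,"dy":-30,"dz":-20,"rx":0,"ry":0,"rz":0,"hand":-1},{"dx":0,"dy":-40,"dz":0,"rx":0,"ry":0,"rz":0,"hand":-1},{"dx":0,"dy":-40,"dz":0,"rx":0,"ry":0,"rz":0,"hand":-1}]'
python3 -m inch '[{"dx":-30,"dy":-30,"dz":0,"rx":0,"ry":0,"rz":0,"hand":-1},{"dx":-30,"dy":-30,"dz":0,"rx":0,"ry":0,"rz":0,"hand":-1},{"dx":-30,"dy":0,"dz":0,"rx":0,"ry":0,"rz":0,"hand":-1},{"dx":-30,"dy":0,"dz":0,"rx":0,"ry":0,"rz":0,"hand":-1},{"dx":0,"dy":0,"dz":0,"rx":0,"ry":0,"rz":0,"hand":-1},{"dx":0,"dy":0,"dz":0,"rx":0,"ry":0,"rz":0,"hand":-1}]'
python3 -c "
from h import *
look('6'); bayfit('wrist','wrist6'); bayfit('top','top6')
p,d=bot.grab_frame('scene'); save('scene6',p)
a=np.hstack([cv2.imread('pics/top6.png')[100:310,150:450],cv2.imread('pics/scene6.png')[100:310,150:450]]); cv2.imwrite('pics/c6.png',a)"
```

```text
clock: 22.95
position: [0.5022, -0.091, 0.2911]
tool_rot: [3.141, 0.0, 2.018]
force: [0.4, -1.1, 0.1]
grip_width: 0.0853
clock: 23.55
position: [0.5008, -0.2249, 0.2905]
tool_rot: [-3.141, -0.0, 2.016]
force: [-0.1, 1.2, -0.3]
grip_width: 0.0851
wrist [ 520    0   40   62 2124] [589.7 -56.2] [21.1 33.2] 25.85 [[573.0, -46.0], [587.0, -76.0], [606.0, -67.0], [592.0, -37.0]]
top [ 241  152   72   51 1603] [575.4  10.2] [ 54.9 163.9] 25.68 [[515.0, 72.0], [586.0, -76.0], [636.0, -52.0], [565.0, 96.0]]
bay wrist 2779 [573.8  11.   26. ] 5.16 (ideal rms 5.2)
bay top 926 [572.5  11.9  25.2] 5.62 (ideal rms 5.2)
```

View pics/c6.png

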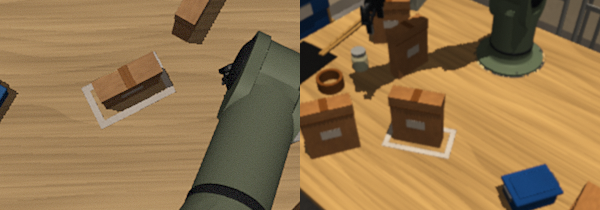

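View pics/wrist6.png

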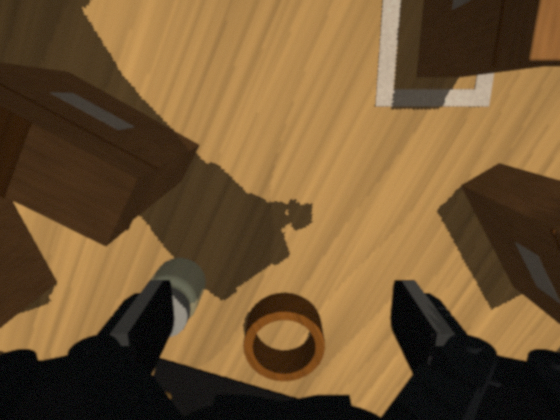

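```bash
python3 -c "
from h import *
for t in('tub','tape_roll','jar'):
    r=bot.tip_of('top',t)[:1]; print(t,r)
print(bot.job_done(), bot.observe()['clock'])"
```

```text
tub [{'centre': [207.7, 135.5], 'score': 0.97}]
tape_roll []
jar [{'centre': [185.3, 277.8], 'score': 0.71}]
the job is handed in; nothing more can be done
the job is handed in; nothing more can be done
```

I walked the carton into the bay and handed the job in. It stands upright inside the taped outline and square with it, with its long side along the outline's long side. The last clock reading before handing in was 23.55 s, and the final look and the last network checks added only a few camera calls after that.

**Swings:** There were four, alternating ends: left, right, left, right, of about 18°, 33°, 32° and 18°. Each swing tipped the carton about 5° onto the opposite bottom edge, set it down flat and let go before I took the other end. The wrist force at the end of each move showed the pivot edge pressed on the bench. The highest reading was about 31 N on the wrist, during the last set-down.

**Final position (top camera):**

| | Centre (mm) | Yaw |
|---|---|---|
| Carton | (575.4, 10.2) | 25.7° |
| Bay | (572.5, 11.9) | 25.2° |

That leaves it about 3 mm off centre and within about 1° of square, against 15 to 20 mm of clearance. The scene picture agrees.

**Checks that disagreed or failed:**
- The top camera reads the lid about 2 to 3 mm off from the wrist camera and the tool pose. This is well inside the clearance.
- The wrist camera put the bay's yaw between 25.3° and 26.0°.
- In the last check the network found the tub where it had been.
- It missed the tape roll and gave a false jar position on the carton. I judged both from the pictures, where they look unmoved. The gripper never worked near them; on the final retreat it passed above that area at a height of about 0.29 m.

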